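Index a taster bottle to the capping head and press its cap

TASK

Cap the small loose taster bottle: stand it upright in the dial nest at the loading place (diagonally across the dial from the capping head), then work the feed lever three full strokes, each time all the way round to its far stop and all the way back home, so that the bottle stands under the capping head. Then push the black knob of the head down until its cushioned bell is pressed firmly on the bottle, and let it rise again. Turn the dial with the lever only, do not touch the bottle again once it is loaded, and leave the capped bottle in the dial and the other things on the bench where they are.

Things in the scene. Friction and masses are not known exactly. Their poses are not given: they have to be found in the camera images.
- bottle_mid (a point): Small green glass taster bottle, paper label, steel crown cap, 140 mm tall, loose, about 0.18 kg, on the bench on the robot's right. Point on its axis half-way up (70 mm above its foot), z up. Above the foot: body 50 mm in diameter to 58 mm, shoulder to 86 mm, neck 25 to 28 mm in diameter to 128 mm, then the cap, 29 mm in diameter. Grasp the neck, 38 to 55 mm above this point.
- load_place (a point): The loading place: centre of the floor of the nest that is to be loaded, on the capping station's dial, 36 mm above the bench. Nests are shallow round cups with walls 14 mm high and 60 mm inside diameter (about 5 mm play around the bottle). x and y axes are the station's.
- head_axis (a point): Point at nest floor level (36 mm up) straight under the capping head, 144 mm from the loading place across the dial's axis, three nests on. The head's steel bell, 38 mm in diameter, hangs 18 mm above a nested bottle's cap. The red head arm (top 242 mm up) runs out from here, away from the dial's axis, to a steel column 28 mm in diameter, 250 mm high, 83 mm further out.
- pivot (a point): Centre of the top of the round aluminium dial (212 mm in diameter, top 36 mm above the bench), on its upright axis, which is the lever's axis too. Six nests stand on a circle of 72 mm radius; six ratchet teeth stand out of the rim to 118 mm radius. The whole station's place and heading differ from start to start.
- lever_grip (a point): Grip point of the feed lever: on the axis of its upright round black handle, 26 mm in diameter, from 90 to 165 mm above the bench, 165 mm out from the dial's axis; this point is 140 mm above the bench and goes round with the lever. Below the handle is a 16 mm steel rod, and the flat lever arm lies under the dial.
- lever (a joint): Angle of the feed lever, rad: 0 at its home stop, growing counter-clockwise seen from above, 1.12 at its far stop. A light spring takes it home; pulling takes 2 to 5 N at the handle. Going out, its pawl catches a ratchet tooth after 0.07 rad of play and carries the dial on; going back, it rides over the next tooth and the dial stays. A stroke to the far stop puts a nest exactly in place.
- dial (a joint): Angle of the dial, rad, counter-clockwise seen from above: about 0 at the start, 1.047 (60 degrees, one nest) more after each full lever stroke; held by friction.
- press_knob (a point): Centre of the flat top of the head's round black press knob, 56 mm in diameter, 292 mm above the bench when up; moves with the plunger. Pushed down (spring: 3 N, 5 N at 18 mm), the bell meets the bottle's cap after 18 mm; the bell is cushioned and then gives up to 8 mm more at about 1.2 N per mm: go on 5 to 8 mm past first touch (11 to 14 N in all). It rises by itself.
- plunger: The capping head's plunger: bell, stem and press knob; origin at the centre of the bell's underside, on the head axis, 194 mm above the bench when up.
- capped_mid (a point): A second taster bottle of the same make, already capped, standing in the dial nest next to the head on the side the dial turns towards; point half-way up on its axis. Leave it there: it rides round with the dial.
- jar_mid (a point): Bystander: straight glass jar with a flat lid, 64 mm in diameter, 105 mm tall, no neck; point half-way up. It may stand in either of the two spots on the robot's right; the taster bottle stands in the other.
- swingtop: Bystander: large brown swing-top bottle, 80 mm in diameter, 245 mm tall, on the robot's left; origin under its centre.
- tub: Bystander: open white tub, 110 mm in diameter, 75 mm tall, on the left; origin under its centre.
There are look-alikes about, which are no part of the job. Leave any blue or purple look-alike of the part that bears bottle_mid alone.

How it is judged:
On the way, in this order (a step that is already met when the one before it is completed fails the run):
1. the bottle stands upright in the nest at the loading place, let go, the dial not yet turned (horizontal distance between bottle_mid and load_place below 0.012 m and z of bottle_mid in the frame of load_place below 0.075 m and angle between bottle_mid's own z axis and vertical below 0.1 rad and contact force between the fingers and bottle below 0.1 N and value of joint dial below 0.15 rad and value of joint lever below 0.1 rad), for 0.2 s.
2. first stroke: the lever is pulled round to its far stop and the dial has gone 1 place(s) on (value of joint lever above 1.08 rad and value of joint dial between 0.9272 and 1.1972 rad), for 0.05 s.
3. the feed lever is back against its home stop (value of joint lever below 0.1 rad), for 0.05 s.
4. second stroke: the lever is pulled round to its far stop and the dial has gone 2 place(s) on (value of joint lever above 1.08 rad and value of joint dial between 1.9744 and 2.2444 rad), for 0.05 s.
5. the feed lever is back against its home stop (value of joint lever below 0.1 rad), for 0.05 s.
6. third stroke: the lever is pulled round to its far stop and the dial has gone 3 place(s) on (value of joint lever above 1.08 rad and value of joint dial between 3.0216 and 3.2916 rad), for 0.05 s.
7. the feed lever is back against its home stop (value of joint lever below 0.1 rad), for 0.05 s.
8. the capping head presses on the bottle standing under it (contact force between plunger and bottle above 3 N and horizontal distance between bottle_mid and head_axis below 0.013 m), for 0.05 s.
At the end, for the whole second after the job is handed in: The taster bottle stands upright in its nest, its axis within 13 mm of the capping head's axis; the lever is within 0.1 rad of home; the head has risen to within 5 mm of its top; the other, capped bottle still stands in its nest (horizontal distance between bottle_mid and head_axis below 0.013 m and z of bottle_mid in the frame of head_axis below 0.075 m and angle between bottle_mid's own z axis and vertical below 0.1 rad and value of joint lever below 0.1 rad and z of plunger in the frame of head_axis above 0.153 m and angle between capped_mid's own z axis and vertical below 0.15 rad and z of capped_mid in the frame of pivot below 0.08 m and horizontal distance between capped_mid and pivot below 0.085 m); the robot touches nothing.
It fails at once if the dial is carried past the third place (value of joint dial above 3.45 rad).
It fails at once if the dial is pushed directly with the fingers (contact force between the fingers and dial above 4 N).
It fails at once if the bottle is handled after the dial has begun to turn (value of joint dial above 0.3 rad and contact force between the fingers and bottle above 1 N).
It fails at once if the capped bottle is handled, or either taster bottle is tipped over (contact force between the fingers and capped above 2 N or angle between bottle_mid's own z axis and vertical above 0.6 rad or angle between capped_mid's own z axis and vertical above 0.4 rad).
It fails at once if the jar, the swing-top bottle or the tub is moved by more than 30 mm (distance of any of jar_mid, swingtop, tub from where it was at the start of the episode above 0.03 m).
It also fails if it takes over 72 s, if anything falls off the work surface, if the arm or the gripper's body presses on something with over 40 N, if the wrist force passes 120 N, or if a joint passes its speed limit or range.

ROBOT

A 6-joint arm with a two-finger parallel gripper is mounted at the origin on the work surface. World frame = base frame: x ahead of the robot, y to its left, z up, the work surface at z = 0. Lengths are in m, angles in rad, forces in N, time in s.
With the tool pointing down it reaches from about 0.325 to 1 m from the base axis. Payload 5.1 kg.
Tool frame: the origin (TCP) lies at the very end of the fingers, on their centre line; the grasp point (between the pads) lies env.grasp_offset behind it (env.grasp_offset is the distance from the TCP to the grasp point, in m); z points along the fingers, y is the direction in which the jaws open and shut (so a half turn about z gives the same grasp; the last joint's range is limited). The gripper opens to 85 mm and grips with 20 to 120 N. Pads are 22 mm wide; open, the fingers measure 114 mm over their backs; the gripper's body (76 mm by 85 mm) begins 54 mm behind the grasp point. The pads swing forward as they close: fully open they stand 13 mm farther back than shut.
Start: joints at [-1.329, 0.124, 1.65, -0, 1.367, -0.083], TCP at [0.207, -0.616, 0.231] pointing down, gripper open.
Joint ranges: [-2.61, 2.61], [-1.02, 2.33], [0.03, 2.71], [-1.35, 4.49], [0.32, 2.68], [-2.91, 2.91]. Speed limits (rad/s): [2.57, 2.57, 3.14, 3.14, 3.14, 3.14].

INTERFACE

Orientations are given as [roll, pitch, yaw] about the fixed x, y, z axes, in that order (R = Rz(yaw) Ry(pitch) Rx(roll)).
In Python, from bench import env gives the robot as it stands. The module is installed in compiled form; this text tells all that it offers.
- The arm moves only by the tool apply_moves, never from a script. Its argument "plan" is a list of rows, each a list of 7 numbers: the shift along the tool's x, y, z as a fraction of full scale, then the turn, a rotation vector about the tool's x, y, z as a fraction of full scale, then the gripper's target within -1 to 1 (fully open at 1, half-way at 0, shut at -1). A call has 1 to 10 rows; each row is the pose to reach, as a shift and turn from the pose commanded when the call began, along the tool's axes at that moment; what a row does not reach only later rows make up. Full scale, the value 1, is 80 mm for a shift and pi/2 rad for a turn. A row lasts 1/10 s, in which the tool goes at most 50 mm and 8.59 degrees, less where a joint would pass 70% of its speed; a pose out of reach is approached as far as the arm can. A call with a number of a shift or a turn outside -1 to 1 is refused whole. A call with a gripper value outside its range is refused whole. The fingers move at their own pace and stop on an object; "squeeze" is the grip in N (left out, the last holds). Time passes only in rows, so rows that repeat a pose let the fingers close. It gives the time, the measured TCP pose, the force and the opening at its end, in the units of the state.
- env.sense(): the state, without advancing time (a new reading comes with each control period).
- env.read_camera(name): name is "scene" or "side" or "wrist"; returns a dict with "img" (480x640x3 uint8, blue, green, red), "range_z" (480x640 float32, m along the optical axis (not along the pixel's ray), 0 where there is no reading), "fovy" (degrees; the focal length in pixels is half the picture's height over the tangent of half this angle, whatever the lens; pixels are square), "cx", "cy" (the principal point, pixels), "R" (3x3) and "t" (3): a world point X has camera coordinates R X + t. Camera axes: x right, y down, z forward; pixel columns grow to the right and rows downward; lengths in m; the calibration is good to about 2 mm. A picture is of the moment at which its call begins.
- env.finish_job(): hands the job in, once; it reports no verdict.
The state is a dict: "t": time; "joint_pos": joint angles; "joint_velocities": joint speeds; "joint_torque": joint torques, N m; "position": TCP position; "tool_rot": TCP orientation; "force": force on the tool from outside, world axes, zero at the start; "ft_torque": the same for the moment, N m; "gripper_width": finger opening in m.
Only numpy, scipy, OpenCV 4.12 (cv2) and the standard library are available. Lean on these libraries where they do the work, as an engineer would, in place of code of your own. Each camera call takes 0.05 s, during which the arm holds its last target. There are 200 camera calls.

## Working session

There is one attempt and no reset: what is moved stays moved. The work goes in short steps, Python scripts to look and compute and a tool call to move; the robot and the scene stay as the last step left them, time stands still between calls to the robot, and variables do not carry over. Pictures are saved under pics/ and viewed, about 8 in all and at most 12, crops included, and the job is handed in when it is done.

Besides the shell and the picture viewer there is one more tool, called after "Request:" as a command line: name --pt "numbers of a row" for each row, then --argument value for the rest. apply_moves: Moves the arm, as the interface text tells. Its arguments: {"type":"object","properties":{"plan":{"type":"array"},"squeeze":{"type":"number"}},"required":["plan"]}

```bash
mkdir -p pics; cat > h.py <<'E'
import numpy as np, cv2
from bench import env
def cam(n):
    c=env.read_camera(n); c['f']=240/np.tan(np.radians(c['fovy'])/2); return c
def pts(c):
    v,u=np.mgrid[0:480,0:640]; z=c['range_z'].astype(float)
    P=np.stack([(u-c['cx'])*z/c['f'],(v-c['cy'])*z/c['f'],z],-1)
    W=(P-c['t'])@c['R']; W[z==0]=np.nan; return W
def proj(c,X):
    p=c['R']@np.array(X)+c['t']; return c['cx']+c['f']*p[0]/p[2], c['cy']+c['f']*p[1]/p[2]
E
python3 - <<'E'
from h import *
print(env.grasp_offset, env.sense())
for n in ['scene','side']:
    c=cam(n); cv2.imwrite(f'pics/{n}0.png',c['img']); np.savez(f'{n}0.npz',**c,W=pts(c)); print(n,c['fovy'],-c['R'].T@c['t'],c['R'][2])
E
```

```text
0.0187 {'t': 0.0, 'joint_pos': array([-1.32857204e+00,  1.24492019e-01,  1.65166800e+00,  2.58560804e-06,
        1.36750795e+00, -8.26108003e-02]), 'joint_velocities': array([-1.39859526e-03,  6.32824168e-05,  1.80985585e-03, -3.91952903e-04,
        3.65435506e-04, -1.21807754e-03]), 'joint_torque': array([-1.13765378e-03, -4.23611605e+01, -3.65450943e+01, -9.02851639e-05,
        7.08698688e-03,  1.51737567e-06]), 'position': array([ 0.20726865, -0.61542376,  0.23006504]), 'tool_rot': array([-3.13952463e+00, -1.73770373e-04,  3.24834386e-01]), 'force': array([0.64068515, 0.08343337, 0.35367424]), 'ft_torque': array([-0.00480377, -0.01342898, -0.01912324]), 'gripper_width': 0.08523915829670614}
scene 44.279188702917644 [1.3288416  0.59308035 0.91848682] [-0.65378072 -0.44219092 -0.61403416]
side 44.41420963871749 [1.47609418 0.69107982 1.12527409] [-0.64921112 -0.43747269 -0.62220782]
```

View pics/scene0.png

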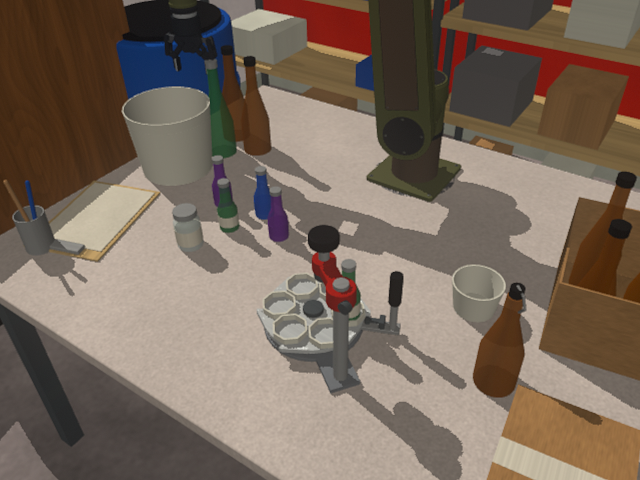

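View pics/side0.png

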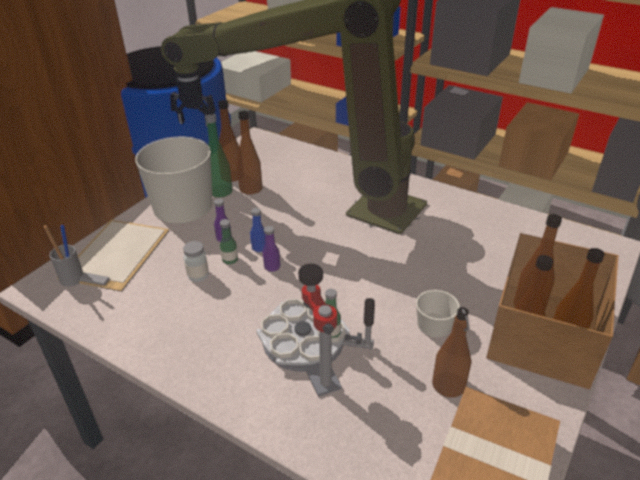

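Small upright candidates in the scene image: green with paper label (228,205), purple (219,182), blue (262,195), purple (278,215), and the capped green one in the dial (349,285). The loose green one at (228,205) fits the description. The jar is at (187,227), the knob at (323,238) and the lever handle at (396,290). I'll check these in an enlarged crop.

```bash
python3 - <<'E'
from h import *
d=np.load('scene0.npz'); im=d['img']; W=d['W']
a=cv2.resize(im[160:260,160:300],None,fx=4,fy=4,interpolation=cv2.INTER_CUBIC)
b=cv2.resize(im[220:395,250:410],None,fx=3.4,fy=3.4,interpolation=cv2.INTER_CUBIC)[:595]
b=b[:, :544]; a=cv2.resize(im[165:255,195:255],None,fx=4,fy=4,interpolation=cv2.INTER_CUBIC)
o=np.zeros((595,b.shape[1]+a.shape[1],3),np.uint8); o[:b.shape[0],:b.shape[1]]=b; o[:a.shape[0],b.shape[1]:]=a
cv2.imwrite('pics/crop1.png',o); print(o.shape)
hsv=cv2.cvtColor(im,cv2.COLOR_BGR2HSV)
def rep(n,u0,u1,v0,v1,zl,zh):
    P=W[v0:v1,u0:u1].reshape(-1,3); P=P[(P[:,2]>zl)&(P[:,2]<zh)]
    print(n,len(P),P.mean(0).round(4),P.min(0).round(4),P.max(0).round(4))
rep('bottle cap',215,242,175,190,.132,.145)
rep('bottle neck',215,242,175,205,.1,.125)
rep('bottle body',215,242,185,235,.01,.055)
rep('knob top',305,345,220,260,.286,.3)
rep('handle top',385,407,265,285,.160,.172)
rep('handle',385,407,265,310,.1,.155)
rep('column top',325,360,275,295,.244,.256)
rep('capped',340,360,258,275,.16,.18)
rep('dial',250,380,265,360,.033,.039)
rep('jar',170,205,200,225,.1,.11)
E
```

```text
(595, 784, 3)
bottle cap 93 [ 0.4816 -0.2759  0.1388] [ 0.466  -0.2933  0.1323] [ 0.4945 -0.2627  0.1438]
bottle neck 96 [ 0.4851 -0.2724  0.1132] [ 0.4667 -0.2842  0.1002] [ 0.4939 -0.2615  0.1249]
bottle body 369 [ 0.4756 -0.2867  0.0332] [ 0.3852 -0.3759  0.01  ] [ 0.5071 -0.249   0.0549]
knob top 568 [0.6795 0.1483 0.2919] [0.6482 0.1197 0.2861] [0.7046 0.1738 0.2956]
handle top 109 [0.5749 0.2424 0.1648] [0.5583 0.2303 0.1604] [0.5874 0.2537 0.1686]
handle 272 [0.5808 0.245  0.1277] [0.5655 0.2296 0.1003] [0.5879 0.2546 0.1549]
column top 218 [0.7273 0.2142 0.2492] [0.7049 0.193  0.244 ] [0.748  0.2375 0.2533]
capped 187 [0.608  0.156  0.1733] [0.5892 0.1404 0.1601] [0.62   0.169  0.1791]
dial 2735 [0.6586 0.0815 0.0364] [ 0.5509 -0.0195  0.033 ] [0.7538 0.2197 0.039 ]
jar 301 [ 0.5856 -0.3113  0.1051] [ 0.5552 -0.3429  0.1001] [ 0.6124 -0.2854  0.1098]
```

View pics/crop1.png

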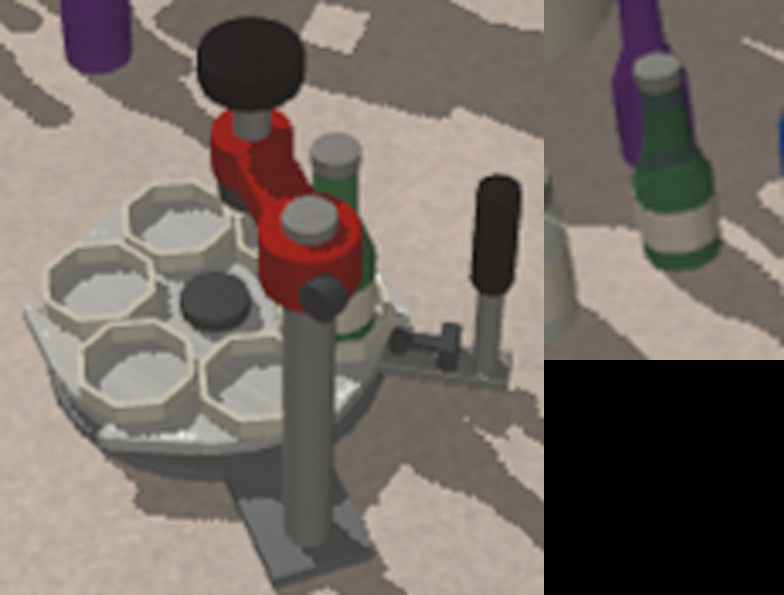

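The crop confirms that the labelled green bottle with the steel crown cap is the target. The purple one stands behind it. Next I'll fit the station pose and get the neighbours' positions.

```bash
python3 - <<'E'
from h import *
from scipy.optimize import least_squares
T={}
for n in ['scene','side']:
    d=np.load(n+'0.npz'); W=d['W'].reshape(-1,3); col=d['img'].reshape(-1,3)
    def sel(x,y,r,zl,zh): return W[(np.hypot(W[:,0]-x,W[:,1]-y)<r)&(W[:,2]>zl)&(W[:,2]<zh)]
    def top(nm,x,y,r,zl,zh):
        P=sel(x,y,r,zl,zh)
        if len(P)<8: print(n,nm,len(P));return
        lo,hi=np.percentile(P[:,:2],[2,98],axis=0)
        T[n,nm]=(lo+hi)/2; print(n,nm,len(P),T[n,nm].round(4),(hi-lo).round(4),P[:,2].mean().round(4))
    top('knob',.677,.147,.04,.289,.297); top('col',.727,.214,.03,.246,.256)
    top('capped',.606,.156,.025,.171,.182); top('handle',.575,.242,.025,.161,.171)
    top('hub',.637,.09,.03,.04,.09); top('bottlecap',.48,-.277,.025,.135,.147)
    R=sel(.637,.09,.112,.047,.055)
    def f(p):
        k=np.arange(6)*np.pi/3+p[2]; C=p[:2]+.072*np.c_[np.cos(k),np.sin(k)]
        return np.min(np.abs(np.linalg.norm(R[:,None,:2]-C,axis=2)-.032),1)
    s=least_squares(f,[.637,.09,.94],loss='soft_l1',f_scale=.003); print(n,'nests',len(R),s.x.round(4),np.median(s.fun))
    # tall things near bottle
    m=(W[:,2]>.09)&(W[:,2]<.15)&(W[:,0]>.3)&(W[:,0]<.75)&(W[:,1]<-.08)&(W[:,1]>-.45)
    Q=W[m]; g=np.zeros((92,112),np.uint8); g[((Q[:,0]-.3)/.005).astype(int),((Q[:,1]+.5)/.005).astype(int)]=1
    k,l,st,c=cv2.connectedComponentsWithStats(g)
    for i in range(1,k):
        if st[i,4]>4: print('  obj',(c[i][1]*.005+.3025).round(3),(c[i][0]*.005-.4975).round(3),st[i,4])
E
```

```text
scene knob 516 [0.677 0.147] [0.0488 0.0486] 0.2923
scene col 179 [0.7261 0.2133] [0.0259 0.0247] 0.2502
scene capped 138 [0.6045 0.1545] [0.0269 0.0257] 0.1761
scene handle 104 [0.5738 0.2421] [0.0218 0.0217] 0.165
scene hub 304 [0.6349 0.0895] [0.0396 0.0394] 0.0475
scene bottlecap 79 [ 0.4804 -0.278 ] [0.0271 0.0276] 0.1397
scene nests 1052 [0.6338 0.0879 0.956 ] 0.001889185544098261
  obj 0.388 -0.237 37
  obj 0.408 -0.362 36
  obj 0.44 -0.151 38
  obj 0.48 -0.277 35
  obj 0.585 -0.313 119
side knob 286 [0.6785 0.1469] [0.0484 0.0483] 0.2913
side col 98 [0.7266 0.2134] [0.0235 0.0261] 0.2491
side capped 85 [0.6057 0.1546] [0.0285 0.0244] 0.1752
side handle 59 [0.5744 0.2416] [0.0211 0.0212] 0.1641
side hub 200 [0.6368 0.089 ] [0.0407 0.0401] 0.0466
side bottlecap 53 [ 0.4817 -0.2788] [0.0262 0.0302] 0.1389
side nests 561 [0.6353 0.0882 0.9595] 0.0019907272442290964
  obj 0.389 -0.237 36
  obj 0.409 -0.362 37
  obj 0.443 -0.15 34
  obj 0.482 -0.278 36
  obj 0.586 -0.313 110
```

```bash
python3 - <<'E'
from h import *
d=np.load('scene0.npz'); W=d['W']
for n,(u0,u1,v0,v1) in dict(bucket=(122,212,90,180),green=(204,236,55,155),br1=(222,245,45,140),br2=(243,272,57,152)).items():
    P=W[v0:v1,u0:u1].reshape(-1,3); P=P[(P[:,2]>.02)&(P[:,0]>-.1)]
    print(n,np.nanpercentile(P,[5,50,95,99],axis=0).round(3).tolist())
P=W.reshape(-1,3); m=(P[:,2]>.15)&(P[:,0]>.15)&(P[:,0]<.6)&(P[:,1]<-.1)&(P[:,1]>-.8)
Q=P[m]; H={}
for p in Q:
    k=(round(p[0]/.05)*.05,round(p[1]/.05)*.05); H[k]=max(H.get(k,0),p[2])
print({(round(a,2),round(b,2)):round(float(v),2) for (a,b),v in sorted(H.items())})
E
```

```text
bucket [[0.233, -0.706, 0.038], [0.367, -0.56, 0.14], [0.449, -0.488, 0.196], [0.455, -0.483, 0.201]]
green [[0.108, -0.575, 0.039], [0.211, -0.534, 0.15], [0.307, -0.493, 0.28], [0.322, -0.487, 0.296]]
br1 [[0.095, -0.582, 0.054], [0.123, -0.55, 0.137], [0.214, -0.491, 0.279], [0.224, -0.478, 0.289]]
br2 [[0.119, -0.48, 0.03], [0.147, -0.453, 0.125], [0.171, -0.428, 0.278], [0.174, -0.425, 0.289]]
{(0.15, -0.6): 0.4, (0.15, -0.55): 0.35, (0.15, -0.5): 0.18, (0.15, -0.45): 0.28, (0.2, -0.7): 0.35, (0.2, -0.65): 0.35, (0.2, -0.6): 0.45, (0.2, -0.55): 0.44, (0.2, -0.5): 0.18, (0.25, -0.7): 0.34, (0.25, -0.65): 0.45, (0.25, -0.6): 0.45, (0.25, -0.55): 0.41, (0.25, -0.5): 0.2, (0.3, -0.7): 0.2, (0.3, -0.5): 0.2, (0.35, -0.7): 0.2, (0.35, -0.5): 0.2, (0.4, -0.7): 0.2, (0.4, -0.65): 0.2, (0.4, -0.55): 0.17, (0.4, -0.5): 0.2, (0.45, -0.65): 0.2, (0.45, -0.6): 0.2, (0.45, -0.55): 0.2, (0.45, -0.5): 0.2}
```

Request:
apply_moves --pt "0 0 0 0 0 0.1 1" --pt "0 0 0 0 0 0.207 1" --pt "0 0 0 0 0 0.207 1"

```text
t: 0.4
position: [0.2073, -0.6157, 0.2306]
tool_rot: [-3.14, 0.0, -0.001]
force: [0.2, 0.1, -0.4]
gripper_width: 0.0858
```

Request:
apply_moves --pt "0 0 -0.6 0 0 0 1" --pt "0 0 -1 0 0 0 1" --pt "0 0 -1 0 0 0 1"

```text
t: 0.7
position: [0.208, -0.6182, 0.3184]
tool_rot: [3.131, -0.003, 0.002]
force: [0.0, -0.8, 1.1]
gripper_width: 0.0854
```

Request:
apply_moves --pt "0 0 -0.6 0 0 0 1" --pt "0 0 -1 0 0 0 1" --pt "0 0 -1 0 0 0 1"

```text
t: 1.0
position: [0.2077, -0.6173, 0.3975]
tool_rot: [3.132, -0.002, 0.002]
force: [-0.5, -0.1, 0.6]
gripper_width: 0.0855
```

Request:
apply_moves --pt "0.3 -0.35 0 0 0 0 1" --pt "0.6 -0.7 0 0 0 0 1" --pt "0.85 -1 0 0 0 0 1" --pt "0.85 -1 0 0 0 0 1"

```text
t: 1.4
position: [0.2774, -0.5335, 0.39]
tool_rot: [-3.14, -0.0, 0.005]
force: [-0.6, 0.6, -0.1]
gripper_width: 0.0853
```

Request:
apply_moves --pt "0.3 -0.35 0 0 0 0 1" --pt "0.6 -0.7 0 0 0 0 1" --pt "0.85 -1 0 0 0 0 1" --pt "0.85 -1 0 0 0 0 1"

```text
t: 1.8
position: [0.3449, -0.4542, 0.3902]
tool_rot: [-3.14, 0.0, 0.004]
force: [-0.3, -0.7, 0.4]
gripper_width: 0.0855
```

Request:
apply_moves --pt "0.3 -0.35 0 0 0 0 1" --pt "0.6 -0.7 0 0 0 0 1" --pt "0.85 -1 0 0 0 0 1" --pt "0.85 -1 0 0 0 0 1"

```text
t: 2.2
position: [0.4125, -0.3748, 0.3902]
tool_rot: [-3.14, 0.001, 0.004]
force: [0.3, -0.6, 1.6]
gripper_width: 0.0853
```

Request:
apply_moves --pt "0.3 -0.35 0 0 0 0 1" --pt "0.6 -0.7 0 0 0 0 1" --pt "0.85 -1 0 0 0 0 1" --pt "0.85 -1 0 0 0 0 1" --pt "0.85 -1 0 0 0 0 1"

```text
t: 2.7
position: [0.4791, -0.2971, 0.3904]
tool_rot: [3.141, 0.002, 0.0]
force: [-0.4, -1.4, 0.1]
gripper_width: 0.0859
```

Request:
apply_moves --pt "0.02 -0.24 0.4 0 0 0 1" --pt "0.02 -0.24 1 0 0 0 1" --pt "0.02 -0.24 1 0 0 0 1"

```text
t: 3.0
position: [0.4767, -0.2758, 0.3015]
tool_rot: [-3.133, 0.014, -0.002]
force: [-0.7, 0.6, -1.6]
gripper_width: 0.0853
```

Request:
apply_moves --pt "0 0 0.5 0 0 0 1" --pt "0 0 1 0 0 0 1" --pt "0 0 1 0 0 0 1" --pt "0 0 1 0 0 0 1"

```text
t: 3.4
position: [0.4812, -0.2783, 0.2331]
tool_rot: [3.141, -0.001, -0.002]
force: [-0.1, -0.2, 1.3]
gripper_width: 0.0858
```

```bash
python3 - <<'E'
from h import *
c=cam('wrist'); cv2.imwrite('pics/w1.png',c['img']); W=pts(c).reshape(-1,3)
m=(np.hypot(W[:,0]-.481,W[:,1]+.278)<.03)&(W[:,2]>.132)&(W[:,2]<.15); P=W[m]
print(len(P)); 
if len(P): print(np.percentile(P,[2,50,98],axis=0).round(4))
print(proj(c,[.481,-.278,.14]), env.sense()['position'])
E
```

```text
1597
[[ 0.4666 -0.2925  0.1338]
 [ 0.4803 -0.2797  0.1397]
 [ 0.4926 -0.2672  0.1411]]
(np.float64(322.2838279361633), np.float64(238.62959375745095)) [ 0.48203471 -0.27860324  0.23472244]
```

View pics/w1.png

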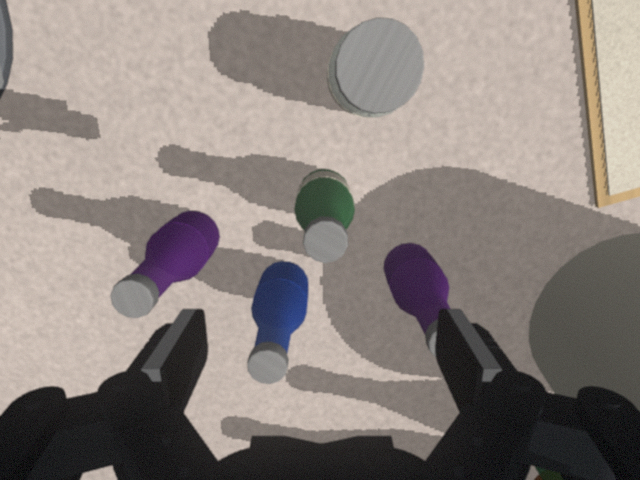

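The green cap is centred at (325,240) in the wrist view, at (0.480,-0.280,0.140), which agrees with the scene and side cameras. Blue and purple stand clear of the finger paths, so I'll descend and grasp the neck.

Request:
apply_moves --pt "-0.02 0.01 0.3 0 0 0 1" --pt "-0.02 0.01 0.6 0 0 0 1" --pt "-0.02 0.01 0.9 0 0 0 1" --pt "-0.02 0.01 0.9 0 0 0 1"

```text
t: 3.85
position: [0.4792, -0.2779, 0.1592]
tool_rot: [-3.141, 0.001, -0.001]
force: [-0.2, 0.4, -0.5]
gripper_width: 0.0854
```

Request:
apply_moves --pt "0 0 0.3 0 0 0 1" --pt "0 0 0.6 0 0 0 1" --pt "0 0 0.78 0 0 0 1" --pt "0 0 0.78 0 0 0 1" --pt "0 0 0.78 0 0 0 1"

```text
t: 4.35
position: [0.4805, -0.2785, 0.0988]
tool_rot: [3.14, -0.002, -0.0]
force: [-0.7, 0.7, 0.4]
gripper_width: 0.0853
```

Request:
apply_moves --pt "0 0 0 0 0 0 0" --pt "0 0 0 0 0 0 -0.5" --pt "0 0 0 0 0 0 -1" --pt "0 0 0 0 0 0 -1" --pt "0 0 0 0 0 0 -1" --pt "0 0 0 0 0 0 -1" --pt "0 0 0 0 0 0 -1" --pt "0 0 0 0 0 0 -1" --squeeze 35

```text
t: 5.15
position: [0.4799, -0.2781, 0.0975]
tool_rot: [3.141, -0.001, -0.0]
force: [0.4, -2.0, 3.7]
gripper_width: 0.0274
```

Request:
apply_moves --pt "0 0 -0.3 0 0 0 -1" --pt "0 0 -0.65 0 0 0 -1" --pt "0 0 -1 0 0 0 -1" --pt "0 0 -1 0 0 0 -1"

```text
t: 5.55
position: [0.4813, -0.2788, 0.1808]
tool_rot: [3.138, -0.006, -0.0]
force: [0.7, -0.8, -1.2]
gripper_width: 0.0279
```

Request:
apply_moves --pt "0 0 -0.3 0 0 0 -1" --pt "0 0 -0.65 0 0 0 -1" --pt "0 0 -0.9 0 0 0 -1" --pt "0 0 -0.9 0 0 0 -1"

```text
t: 5.95
position: [0.4804, -0.2782, 0.2505]
tool_rot: [3.14, -0.003, -0.0]
force: [0.1, -0.5, 0.0]
gripper_width: 0.0275
```

Request:
apply_moves --pt "0.12 -0.32 0 0 0 0 -1" --pt "0.24 -0.64 0 0 0 0 -1" --pt "0.36 -0.96 0 0 0 0 -1"

```text
t: 6.25
position: [0.5074, -0.1996, 0.2453]
tool_rot: [-3.139, 0.004, -0.001]
force: [0.1, -0.3, -0.6]
gripper_width: 0.0277
```

Request:
apply_moves --pt "0.12 -0.32 0 0 0 0 -1" --pt "0.24 -0.64 0 0 0 0 -1" --pt "0.36 -0.96 0 0 0 0 -1"

```text
t: 6.55
position: [0.5362, -0.1226, 0.2453]
tool_rot: [-3.14, 0.005, -0.0]
force: [0.0, -0.2, -1.5]
gripper_width: 0.0276
```

Request:
apply_moves --pt "0.12 -0.32 0 0 0 0 -1" --pt "0.24 -0.64 0 0 0 0 -1" --pt "0.36 -0.96 0 0 0 0 -1"

```text
t: 6.85
position: [0.565, -0.0459, 0.2452]
tool_rot: [-3.141, 0.005, -0.0]
force: [0.9, -0.0, -1.4]
gripper_width: 0.0274
```

Request:
apply_moves --pt "0.12 -0.32 0 0 0 0 -1" --pt "0.24 -0.64 0 0 0 0 -1" --pt "0.36 -0.96 0 0 0 0 -1" --pt "0.36 -0.96 0 0 0 0 -1" --pt "0.36 -0.96 0 0 0 0 -1"

```text
t: 7.35
position: [0.5938, 0.0298, 0.2459]
tool_rot: [3.141, 0.004, 0.001]
force: [-0.2, -0.2, -1.2]
gripper_width: 0.0273
```

```bash
python3 - <<'E'
from h import *
print(env.sense()['position'])
from scipy.optimize import least_squares
c=cam('scene'); np.savez('scene1.npz',**c,W=pts(c)); cv2.imwrite('pics/s1.png',c['img'][100:400,150:450])
W=pts(c).reshape(-1,3)
def sel(x,y,r,zl,zh): return W[(np.hypot(W[:,0]-x,W[:,1]-y)<r)&(W[:,2]>zl)&(W[:,2]<zh)]
s=sel(.594,.03,.04,.17,.215); print('body',len(s),s.mean(0).round(4),s.min(0).round(4),s.max(0).round(4))
w=cam('wrist'); cv2.imwrite('pics/w2.png',w['img']); print(proj(w,[.594,.03,.05]))
E
```

```text
[0.59375088 0.02984641 0.2458798 ]
body 427 [0.6099 0.0387 0.1947] [0.5775 0.0083 0.1701] [0.6208 0.0555 0.2149]
(np.float64(321.5419320236412), np.float64(198.99408633238122))
```

View pics/w2.png

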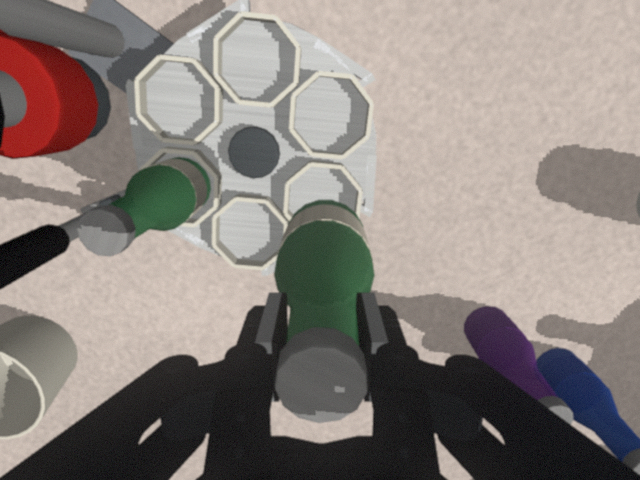

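The load nest is centred at about (323,200) in the wrist image, and my projected point falls at (321.5,199). The bottle hangs upright above it, so I'll lower it.

Request:
apply_moves --pt "0 0 0.3 0 0 0 -1" --pt "0 0 0.6 0 0 0 -1" --pt "0 0 0.8 0 0 0 -1" --pt "0 0 0.9 0 0 0 -1" --pt "0 0 1 0 0 0 -1" --pt "0 0 1 0 0 0 -1"

```text
t: 8.05
position: [0.5945, 0.0292, 0.1682]
tool_rot: [-3.142, 0.001, -0.001]
force: [0.2, -0.5, -1.7]
gripper_width: 0.0272
```

Request:
apply_moves --pt "0 0 0.1 0 0 0 -1" --pt "0 0 0.2 0 0 0 -1" --pt "0 0 0.3 0 0 0 -1" --pt "0 0 0.38 0 0 0 -1" --pt "0 0 0.38 0 0 0 -1" --pt "0 0 0.38 0 0 0 -1"

```text
t: 8.65
position: [0.5947, 0.0295, 0.1383]
tool_rot: [-3.142, 0.0, -0.0]
force: [-0.4, 0.2, -1.0]
gripper_width: 0.0273
```

Request:
apply_moves --pt "0 0 0.02 0 0 0 -1" --pt "0 0 0.04 0 0 0 -1" --pt "0 0 0.05 0 0 0 -1" --pt "0 0 0.05 0 0 0 -1"

```text
t: 9.05
position: [0.5948, 0.0295, 0.1345]
tool_rot: [3.142, 0.0, -0.0]
force: [-0.5, -1.1, -1.8]
gripper_width: 0.0274
```

Request:
apply_moves --pt "0 0 0.01 0 0 0 -1" --pt "0 0 0.01 0 0 0 -0.2" --pt "0 0 0.01 0 0 0 0" --pt "0 0 0.01 0 0 0 0.5" --pt "0 0 0.01 0 0 0 1" --pt "0 0 0.01 0 0 0 1" --pt "0 0 0.01 0 0 0 1"

```text
t: 9.75
position: [0.5949, 0.0294, 0.1338]
tool_rot: [3.142, -0.0, -0.0]
force: [-0.4, 0.1, 0.3]
gripper_width: 0.0854
```

Request:
apply_moves --pt "0 0 -0.2 0 0 0 1" --pt "0 0 -0.5 0 0 0 1" --pt "0 0 -1 0 0 0 1" --pt "0 0 -1 0 0 0 1"

```text
t: 10.15
position: [0.5985, 0.0293, 0.2224]
tool_rot: [3.141, -0.013, -0.0]
force: [0.8, -0.3, 0.9]
gripper_width: 0.0855
```

Request:
apply_moves --pt "0 0 -0.5 0 0 0 1" --pt "0 0 -0.9 0 0 0 1" --pt "0 0 -0.9 0 0 0 1"

```text
t: 10.45
position: [0.5974, 0.0294, 0.2935]
tool_rot: [3.141, -0.012, -0.0]
force: [0.8, -0.7, 1.6]
gripper_width: 0.0852
```

```bash
python3 - <<'E'
from h import *
print(env.sense()['position'],env.sense()['joint_pos'])
for n in ['scene','wrist']:
    c=cam(n); W=pts(c); P=W.reshape(-1,3)
    for nm,x,y,zl,zh in [('bot',.594,.03,.171,.182),('cap',.605,.154,.171,.182),('handle',.574,.242,.161,.171)]:
        q=P[(np.hypot(P[:,0]-x,P[:,1]-y)<.025)&(P[:,2]>zl)&(P[:,2]<zh)]
        if len(q)>8:
            l,h=np.percentile(q,[2,98],axis=0); print(n,nm,len(q),((l+h)/2).round(4))
    if n=='scene': cv2.imwrite('pics/s2.png',cv2.resize(c['img'][200:400,230:430],None,fx=3,fy=3))
E
```

```text
[0.59738528 0.0294019  0.29345594] [-4.05893300e-02 -2.82630846e-02  1.70415587e+00  6.76010550e-05
  1.45402845e+00  1.53047820e+00]
scene bot 124 [0.5958 0.0289 0.1754]
scene cap 143 [0.605  0.1544 0.1755]
scene handle 104 [0.5734 0.242  0.1653]
wrist bot 1333 [0.5952 0.0276 0.1751]
wrist cap 1441 [0.605  0.1529 0.1746]
wrist handle 947 [0.5728 0.2399 0.1637]
```

View pics/s2.png

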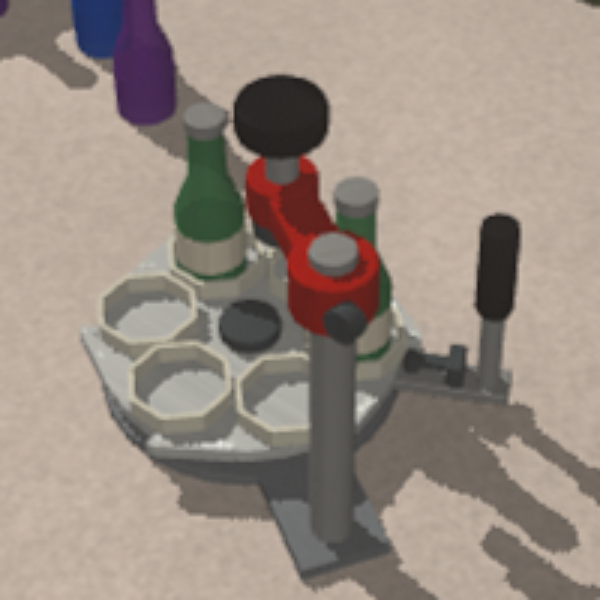

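The bottle stands in its load nest, with its cap at (0.595,0.029,0.175). The lever is home and the dial hasn't turned. Now I'll go to the lever handle.

Request:
apply_moves --pt "-0.3 -0.3 0 0 0 0 1" --pt "-0.6 -0.7 0 0 0 0 1" --pt "-0.6 -1 0 0 0 0 1"

```text
t: 10.85
position: [0.5441, 0.1105, 0.2839]
tool_rot: [3.142, 0.004, -0.0]
force: [0.2, -0.8, 0.6]
gripper_width: 0.085
```

Request:
apply_moves --pt "0 -0.3 0 0 0 0.09 1" --pt "0 -0.6 0 0 0 0.18 1" --pt "0 -1 0 0 0 0.27 1" --pt "0 -1 0 0 0 0.36 1" --pt "0 -1 0 0 0 0.411 1" --pt "0 -1 0 0 0 0.411 1" --pt "0 -1 0 0 0 0.411 1"

```text
t: 11.55
position: [0.5464, 0.1893, 0.2844]
tool_rot: [3.14, 0.001, -0.644]
force: [-0.0, 0.6, -0.7]
gripper_width: 0.0853
```

```bash
python3 - <<'E'
from h import *
s=env.sense(); print(s['position'],s['tool_rot'],s['joint_pos'])
p=s['position']; y=s['tool_rot'][2]; R=np.array([[np.cos(y),np.sin(y),0],[np.sin(y),-np.cos(y),0],[0,0,-1]])
H=np.array([.573,.2413,.1213]); print('to handle, units',(R.T@(H-p)/.08).round(3))
C=np.array([.6355,.089]); a0=np.arctan2(.2413-C[1],.573-C[0]); Y=-.6456; R2=np.array([[np.cos(Y),np.sin(Y)],[np.sin(Y),-np.cos(Y)]])
pr=0*C
for a in np.linspace(0,1.12,17):
    q=C+.165*np.array([np.cos(a0+a),np.sin(a0+a)]); print(round(a,3),q.round(4),(R2.T@(q-np.array([.573,.2413]))/.08).round(3))
E
```

```text
[0.54636218 0.18927652 0.28438056] [ 3.13988384e+00  1.41853725e-03 -6.44341281e-01] [ 2.40652137e-01 -6.05785162e-02  1.75038033e+00  1.57464699e-05
  1.45401166e+00  2.45578668e+00]
to handle, units [-0.124 -0.72   2.039]
0.0 [0.5729 0.2416] [-0.004 -0.002]
0.07 [0.5623 0.2369] [-0.073  0.124]
0.14 [0.5522 0.2314] [-0.134  0.255]
0.21 [0.5424 0.2252] [-0.185  0.39 ]
0.28 [0.5331 0.2184] [-0.226  0.529]
0.35 [0.5243 0.2109] [-0.258  0.67 ]
0.42 [0.5161 0.2028] [-0.279  0.812]
0.49 [0.5084 0.1942] [-0.291  0.956]
0.56 [0.5013 0.1851] [-0.292  1.1  ]
0.63 [0.495  0.1754] [-0.284  1.245]
0.7 [0.4893 0.1654] [-0.265  1.388]
0.77 [0.4843 0.155 ] [-0.237  1.529]
0.84 [0.48   0.1442] [-0.198  1.668]
0.91 [0.4765 0.1332] [-0.15   1.804]
0.98 [0.4738 0.122 ] [-0.093  1.937]
1.05 [0.4719 0.1106] [-0.026  2.065]
1.12 [0.4708 0.0991] [0.049 2.188]
```

Request:
apply_moves --pt "-0.06 -0.4 0 0 0 0 1" --pt "-0.124 -0.72 0.3 0 0 0 1" --pt "-0.124 -0.72 0.8 0 0 0 1" --pt "-0.124 -0.72 1 0 0 0 1" --pt "-0.124 -0.72 1 0 0 0 1"

```text
t: 12.05
position: [0.5714, 0.2404, 0.2014]
tool_rot: [3.135, 0.004, -0.646]
force: [-1.1, -0.5, -0.5]
gripper_width: 0.0852
```

Request:
apply_moves --pt "0 0 0.4 0 0 0 1" --pt "0 0 0.8 0 0 0 1" --pt "0 0 1 0 0 0 1" --pt "0 0 1 0 0 0 1"

```text
t: 12.45
position: [0.5725, 0.2406, 0.1241]
tool_rot: [3.139, 0.002, -0.646]
force: [0.4, 0.2, -0.6]
gripper_width: 0.0848
```

Request:
apply_moves --pt "0 0 0 0 0 0 0" --pt "0 0 0 0 0 0 -0.4" --pt "0 0 0 0 0 0 -0.6" --pt "0 0 0 0 0 0 -1" --pt "0 0 0 0 0 0 -1" --pt "0 0 0 0 0 0 -1" --pt "0 0 0 0 0 0 -1" --squeeze 25

```text
t: 13.15
position: [0.5737, 0.2403, 0.1274]
tool_rot: [3.14, -0.001, -0.645]
force: [-4.0, -4.9, 5.7]
gripper_width: 0.0255
```

Request:
apply_moves --pt "-0.07 0.125 0 0 0 0 -1" --pt "-0.13 0.257 0 0 0 0 -1" --pt "-0.181 0.392 0 0 0 0 -1" --pt "-0.222 0.531 0 0 0 0 -1" --pt "-0.254 0.672 0 0 0 0 -1" --pt "-0.275 0.814 0 0 0 0 -1" --pt "-0.287 0.958 0 0 0 0 -1"

```text
t: 13.85
position: [0.5083, 0.1963, 0.1271]
tool_rot: [-3.137, 0.002, -0.645]
force: [-3.4, 10.6, 5.4]
gripper_width: 0.0253
```

Request:
apply_moves --pt "-0.001 0.144 0 0 0 0 -1" --pt "0.007 0.289 0 0 0 0 -1" --pt "0.026 0.432 0 0 0 0 -1" --pt "0.054 0.573 0 0 0 0 -1" --pt "0.093 0.712 0 0 0 0 -1" --pt "0.141 0.848 0 0 0 0 -1" --pt "0.198 0.981 0 0 0 0 -1"

```text
t: 14.55
position: [0.4742, 0.1232, 0.1268]
tool_rot: [-3.137, 0.001, -0.645]
force: [-2.4, 7.8, 3.8]
gripper_width: 0.0253
```

Request:
apply_moves --pt "0.033 0.064 0 0 0 0 -1" --pt "0.067 0.128 0 0 0 0 -1" --pt "0.104 0.19 0 0 0 0 -1" --pt "0.142 0.251 0 0 0 0 -1" --pt "0.142 0.251 0 0 0 0 -1" --pt "0.142 0.251 0 0 0 0 -1"

```text
t: 15.15
position: [0.471, 0.0997, 0.1266]
tool_rot: [-3.14, 0.001, -0.646]
force: [-1.4, 2.8, 4.9]
gripper_width: 0.0252
```

```bash
cat > chk.py <<'E'
from h import *
s=env.sense(); p=s['position']; C=np.array([.6355,.089]); r=p[:2]-C; a0=np.arctan2(.2413-C[1],.573-C[0])
print(p,s['force'],'lever est',(np.arctan2(r[1],r[0])%(2*np.pi)-a0).round(3),'r',np.hypot(*r).round(4))
for n in ['scene','side']:
    c=cam(n); P=pts(c).reshape(-1,3)
    q=P[(np.hypot(P[:,0]-C[0],P[:,1]-C[1])<.105)&(P[:,2]>.168)&(P[:,2]<.182)]
    g=np.zeros((60,60),np.uint8); i=((q[:,:2]-C+.15)/.005).astype(int); g[i[:,0],i[:,1]]=1
    k,l=cv2.connectedComponents(g); lab=l[i[:,0],i[:,1]]
    for j in range(1,k):
        t=q[lab==j]
        if len(t)>15:
            lo,hi=np.percentile(t,[2,98],axis=0); m=(lo+hi)/2; d=m[:2]-C
            print(n,len(t),m.round(4),'r',np.hypot(*d).round(4),'deg',np.degrees(np.arctan2(d[1],d[0])).round(1))
    if n=='scene': cv2.imwrite('pics/last.png',cv2.resize(c['img'][200:400,230:430],None,fx=3,fy=3))
E
python3 chk.py
```

```text
[0.4710382  0.09967587 0.12664179] [-1.38033344  2.77079101  4.87185817] lever est 1.117 r 0.1648
scene 42 [0.5605 0.1072 0.1741] r 0.0771 deg 166.4
scene 154 [0.6653 0.0241 0.1743] r 0.0714 deg -65.4
side 19 [0.56   0.1067 0.1737] r 0.0775 deg 166.8
side 94 [0.6671 0.0238 0.1739] r 0.0725 deg -64.1
```

Request:
apply_moves --pt "0.015 0.025 0 0 0 0 -1" --pt "0.03 0.05 0 0 0 0 -1" --pt "0.03 0.05 0 0 0 0 -1"

```text
t: 15.55
position: [0.4707, 0.0962, 0.1267]
tool_rot: [-3.137, 0.002, -0.645]
force: [-0.6, 8.7, 3.7]
gripper_width: 0.0253
```

```bash
python3 chk.py
```

```text
[0.47071514 0.0961752  0.12667959] [-0.57360818  8.70246995  3.7047953 ] lever est 1.138 r 0.1649
scene 35 [0.5608 0.1056 0.1738] r 0.0766 deg 167.5
scene 157 [0.6661 0.0251 0.1738] r 0.0708 deg -64.4
side 20 [0.5569 0.1052 0.1727] r 0.0802 deg 168.4
side 99 [0.6667 0.0246 0.1741] r 0.0716 deg -64.1
```

Request:
apply_moves --pt "-0.034 -0.055 0 0 0 0 -1" --pt "-0.068 -0.111 0 0 0 0 -1" --pt "-0.105 -0.173 0 0 0 0 -1" --pt "-0.139 -0.237 0 0 0 0 -1" --pt "-0.172 -0.301 0 0 0 0 -1"

```text
t: 16.15
position: [0.4735, 0.1221, 0.1265]
tool_rot: [3.141, 0.001, -0.648]
force: [-1.9, -0.8, 6.6]
gripper_width: 0.0253
```

Request:
apply_moves --pt "-0.057 -0.133 0 0 0 0 -1" --pt "-0.105 -0.269 0 0 0 0 -1" --pt "-0.144 -0.408 0 0 0 0 -1" --pt "-0.172 -0.549 0 0 0 0 -1" --pt "-0.191 -0.692 0 0 0 0 -1" --pt "-0.199 -0.837 0 0 0 0 -1" --pt "-0.198 -0.981 0 0 0 0 -1"

```text
t: 16.85
position: [0.509, 0.1946, 0.1261]
tool_rot: [3.142, 0.0, -0.647]
force: [-2.5, 0.5, 6.0]
gripper_width: 0.0252
```

Request:
apply_moves --pt "0.012 -0.144 0 0 0 0 -1" --pt "0.033 -0.286 0 0 0 0 -1" --pt "0.065 -0.427 0 0 0 0 -1" --pt "0.106 -0.566 0 0 0 0 -1" --pt "0.157 -0.701 0 0 0 0 -1" --pt "0.217 -0.833 0 0 0 0 -1" --pt "0.287 -0.958 0 0 0 0 -1" --pt "0.287 -0.958 0 0 0 0 -1" --pt "0.287 -0.958 0 0 0 0 -1"

```text
t: 17.75
position: [0.5729, 0.2412, 0.1257]
tool_rot: [3.138, 0.002, -0.645]
force: [-7.7, -2.7, 8.6]
gripper_width: 0.025
```

```bash
python3 chk.py
```

```text
[0.57287433 0.2412327  0.12568367] [-7.68646046 -2.65377073  8.63271353] lever est 0.001 r 0.1646
scene 30 [0.5608 0.1059 0.174 ] r 0.0766 deg 167.3
scene 153 [0.6662 0.0245 0.1739] r 0.0714 deg -64.6
side 20 [0.5603 0.1056 0.1737] r 0.077 deg 167.6
side 96 [0.668  0.0245 0.1738] r 0.0722 deg -63.2
```

View pics/last.png

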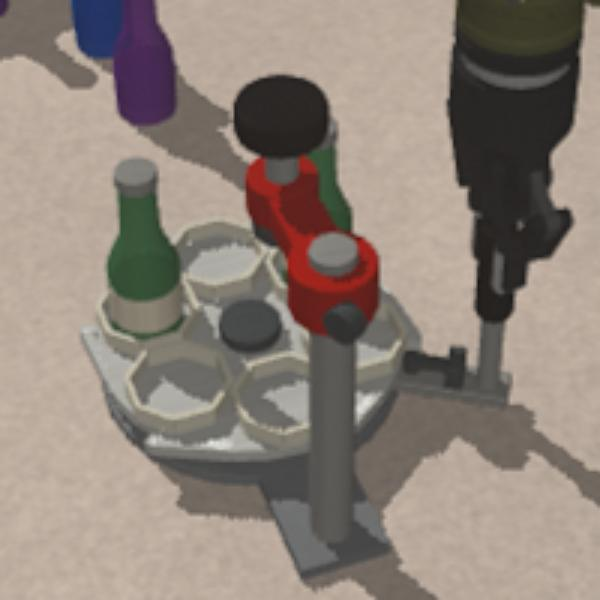

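The bottle moved one nest on, the dial held on the way back and the lever is home. Next is stroke 2.

Request:
apply_moves --pt "-0.07 0.125 0 0 0 0 -1" --pt "-0.13 0.257 0 0 0 0 -1" --pt "-0.181 0.392 0 0 0 0 -1" --pt "-0.222 0.531 0 0 0 0 -1" --pt "-0.254 0.672 0 0 0 0 -1" --pt "-0.275 0.814 0 0 0 0 -1" --pt "-0.287 0.958 0 0 0 0 -1"

```text
t: 18.55
position: [0.5087, 0.1959, 0.1255]
tool_rot: [-3.138, 0.002, -0.644]
force: [-2.5, 10.0, 2.5]
gripper_width: 0.0258
```

Request:
apply_moves --pt "-0.001 0.144 0 0 0 0 -1" --pt "0.007 0.289 0 0 0 0 -1" --pt "0.026 0.432 0 0 0 0 -1" --pt "0.054 0.573 0 0 0 0 -1" --pt "0.093 0.712 0 0 0 0 -1" --pt "0.141 0.848 0 0 0 0 -1" --pt "0.198 0.981 0 0 0 0 -1"

```text
t: 19.25
position: [0.4746, 0.1229, 0.1255]
tool_rot: [-3.139, 0.001, -0.644]
force: [-2.7, 7.1, 1.9]
gripper_width: 0.0251
```

Request:
apply_moves --pt "0.033 0.064 0 0 0 0 -1" --pt "0.067 0.128 0 0 0 0 -1" --pt "0.104 0.19 0 0 0 0 -1" --pt "0.142 0.251 0 0 0 0 -1" --pt "0.172 0.301 0 0 0 0 -1" --pt "0.172 0.301 0 0 0 0 -1" --pt "0.172 0.301 0 0 0 0 -1"

```text
t: 19.95
position: [0.471, 0.0958, 0.1254]
tool_rot: [-3.139, 0.002, -0.644]
force: [-0.4, 7.9, 1.5]
gripper_width: 0.0252
```

```bash
python3 chk.py
```

```text
[0.47102559 0.0957703  0.12535483] [-0.4476775   7.87893426  1.54420451] lever est 1.14 r 0.1646
scene 136 [0.5916 0.0311 0.1741] r 0.0727 deg -127.2
scene 173 [0.7062 0.0844 0.174 ] r 0.0708 deg -3.7
side 89 [0.5934 0.0308 0.1735] r 0.0718 deg -125.8
side 108 [0.7077 0.0848 0.1738] r 0.0723 deg -3.3
```

Request:
apply_moves --pt "-0.034 -0.055 0 0 0 0 -1" --pt "-0.068 -0.111 0 0 0 0 -1" --pt "-0.105 -0.173 0 0 0 0 -1" --pt "-0.139 -0.237 0 0 0 0 -1" --pt "-0.172 -0.301 0 0 0 0 -1"

```text
t: 20.55
position: [0.4739, 0.1223, 0.1253]
tool_rot: [3.14, 0.002, -0.646]
force: [-4.2, 0.3, 3.5]
gripper_width: 0.0256
```

Request:
apply_moves --pt "-0.057 -0.133 0 0 0 0 -1" --pt "-0.105 -0.269 0 0 0 0 -1" --pt "-0.144 -0.408 0 0 0 0 -1" --pt "-0.172 -0.549 0 0 0 0 -1" --pt "-0.191 -0.692 0 0 0 0 -1" --pt "-0.199 -0.837 0 0 0 0 -1" --pt "-0.198 -0.981 0 0 0 0 -1"

```text
t: 21.25
position: [0.5091, 0.1952, 0.1253]
tool_rot: [3.141, 0.002, -0.646]
force: [-6.3, 3.0, 0.7]
gripper_width: 0.0254
```

Request:
apply_moves --pt "0.012 -0.144 0 0 0 0 -1" --pt "0.033 -0.286 0 0 0 0 -1" --pt "0.065 -0.427 0 0 0 0 -1" --pt "0.106 -0.566 0 0 0 0 -1" --pt "0.157 -0.701 0 0 0 0 -1" --pt "0.217 -0.833 0 0 0 0 -1" --pt "0.287 -0.958 0 0 0 0 -1" --pt "0.287 -0.958 0 0 0 0 -1" --pt "0.287 -0.958 0 0 0 0 -1"

```text
t: 22.15
position: [0.5729, 0.2413, 0.1254]
tool_rot: [3.138, 0.002, -0.645]
force: [-8.7, -1.9, 1.0]
gripper_width: 0.0254
```

```bash
python3 chk.py
```

```text
[0.57289573 0.24125956 0.1254263 ] [-8.69749885 -1.91568865  0.96147575] lever est 0.001 r 0.1646
scene 140 [0.5923 0.0312 0.1742] r 0.0721 deg -126.8
scene 175 [0.7058 0.0846 0.174 ] r 0.0704 deg -3.6
side 91 [0.5936 0.0315 0.1738] r 0.0712 deg -126.1
side 108 [0.7074 0.085  0.1736] r 0.072 deg -3.2
```

Now stroke 3.

Request:
apply_moves --pt "-0.07 0.125 0 0 0 0 -1" --pt "-0.13 0.257 0 0 0 0 -1" --pt "-0.181 0.392 0 0 0 0 -1" --pt "-0.222 0.531 0 0 0 0 -1" --pt "-0.254 0.672 0 0 0 0 -1" --pt "-0.275 0.814 0 0 0 0 -1" --pt "-0.287 0.958 0 0 0 0 -1"

```text
t: 22.95
position: [0.5091, 0.1957, 0.1257]
tool_rot: [-3.138, 0.001, -0.643]
force: [-0.6, 9.7, -4.8]
gripper_width: 0.0249
```

Request:
apply_moves --pt "-0.001 0.144 0 0 0 0 -1" --pt "0.007 0.289 0 0 0 0 -1" --pt "0.026 0.432 0 0 0 0 -1" --pt "0.054 0.573 0 0 0 0 -1" --pt "0.093 0.712 0 0 0 0 -1" --pt "0.141 0.848 0 0 0 0 -1" --pt "0.198 0.981 0 0 0 0 -1"

```text
t: 23.65
position: [0.475, 0.1227, 0.126]
tool_rot: [-3.138, -0.001, -0.644]
force: [-0.9, 8.2, -4.3]
gripper_width: 0.0256
```

Request:
apply_moves --pt "0.033 0.064 0 0 0 0 -1" --pt "0.067 0.128 0 0 0 0 -1" --pt "0.104 0.19 0 0 0 0 -1" --pt "0.142 0.251 0 0 0 0 -1" --pt "0.172 0.301 0 0 0 0 -1" --pt "0.172 0.301 0 0 0 0 -1" --pt "0.172 0.301 0 0 0 0 -1"

```text
t: 24.35
position: [0.4715, 0.0955, 0.1261]
tool_rot: [-3.138, 0.0, -0.644]
force: [-1.1, 7.9, -3.8]
gripper_width: 0.0256
```

```bash
python3 chk.py
```

```text
[0.471489   0.0955004  0.12607868] [-1.07630724  7.89358244 -3.77259143] lever est 1.142 r 0.1641
scene 152 [0.6632 0.0226 0.1739] r 0.0719 deg -67.4
scene 52 [0.6823 0.1445 0.1738] r 0.0726 deg 49.9
side 98 [0.6646 0.0223 0.1739] r 0.0727 deg -66.5
side 29 [0.6831 0.1452 0.1735] r 0.0737 deg 49.7
```

Request:
apply_moves --pt "-0.034 -0.055 0 0 0 0 -1" --pt "-0.068 -0.111 0 0 0 0 -1" --pt "-0.105 -0.173 0 0 0 0 -1" --pt "-0.139 -0.237 0 0 0 0 -1" --pt "-0.172 -0.301 0 0 0 0 -1"

```text
t: 24.95
position: [0.4744, 0.1223, 0.126]
tool_rot: [3.141, 0.001, -0.646]
force: [-8.8, 0.5, 2.4]
gripper_width: 0.0255
```

Request:
apply_moves --pt "-0.057 -0.133 0 0 0 0 -1" --pt "-0.105 -0.269 0 0 0 0 -1" --pt "-0.144 -0.408 0 0 0 0 -1" --pt "-0.172 -0.549 0 0 0 0 -1" --pt "-0.191 -0.692 0 0 0 0 -1" --pt "-0.199 -0.837 0 0 0 0 -1" --pt "-0.198 -0.981 0 0 0 0 -1"

```text
t: 25.65
position: [0.5097, 0.1952, 0.126]
tool_rot: [-3.141, 0.001, -0.646]
force: [-6.0, 2.6, 3.1]
gripper_width: 0.0256
```

Request:
apply_moves --pt "0.012 -0.144 0 0 0 0 -1" --pt "0.033 -0.286 0 0 0 0 -1" --pt "0.065 -0.427 0 0 0 0 -1" --pt "0.106 -0.566 0 0 0 0 -1" --pt "0.157 -0.701 0 0 0 0 -1" --pt "0.217 -0.833 0 0 0 0 -1" --pt "0.287 -0.958 0 0 0 0 -1" --pt "0.287 -0.958 0 0 0 0 -1" --pt "0.287 -0.958 0 0 0 0 -1"

```text
t: 26.55
position: [0.5731, 0.2412, 0.1258]
tool_rot: [3.138, 0.002, -0.645]
force: [-8.5, -2.3, 6.0]
gripper_width: 0.025
```

```bash
python3 chk.py
```

```text
[0.57309513 0.24124688 0.12576519] [-8.50050049 -2.29691395  6.04483291] lever est -0.0 r 0.1645
scene 159 [0.663  0.0233 0.1739] r 0.0713 deg -67.3
scene 52 [0.6829 0.1453 0.1741] r 0.0736 deg 49.9
side 95 [0.6634 0.0229 0.1737] r 0.0718 deg -67.1
side 30 [0.6838 0.1456 0.173 ] r 0.0744 deg 49.5
```

View pics/last.png

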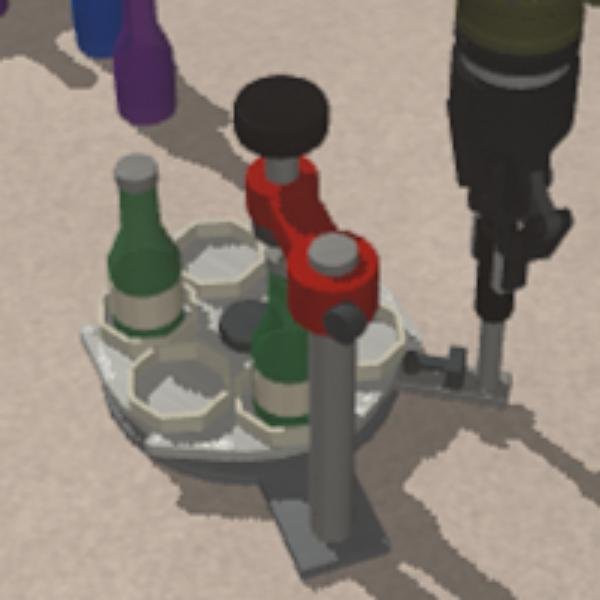

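The lever is home and the loaded bottle stands under the head, its cap at about (0.683,0.145). I'll let go of the lever, rise, shut the gripper and move above the knob at (0.678,0.147).

Request:
apply_moves --pt "0 0 0 0 0 0 -0.2" --pt "0 0 0 0 0 0 0.2" --pt "0 0 0 0 0 0 0.5" --pt "0 0 0 0 0 0 0.5" --pt "0 0 0 0 0 0 0.5"

```text
t: 27.15
position: [0.5739, 0.2414, 0.1257]
tool_rot: [-3.141, -0.0, -0.646]
force: [-0.2, -0.3, 0.5]
gripper_width: 0.064
```

Request:
apply_moves --pt "0 0 -0.3 0 0 0 0.5" --pt "0 0 -0.7 0 0 0 0.5" --pt "0 0 -1 0 0 0 0.5" --pt "0 0 -1 0 0 0 0.5"

```text
t: 27.55
position: [0.5761, 0.2422, 0.211]
tool_rot: [-3.134, -0.005, -0.646]
force: [-0.3, 0.8, 0.9]
gripper_width: 0.064
```

Request:
apply_moves --pt "0 0 -0.5 0 0 0 0" --pt "0 0 -1 0 0 0 -1" --pt "0 0 -1 0 0 0 -1"

```text
t: 27.85
position: [0.5761, 0.2422, 0.2924]
tool_rot: [-3.133, -0.006, -0.646]
force: [0.1, -0.5, 1.3]
gripper_width: 0.021
```

Request:
apply_moves --pt "0 0 -0.4 0 0 0 -1" --pt "0 0 -0.7 0 0 0 -1" --pt "0 0 -0.7 0 0 0 -1"

```text
t: 28.15
position: [0.5748, 0.2418, 0.345]
tool_rot: [-3.137, -0.003, -0.646]
force: [-0.1, -1.1, 1.5]
gripper_width: -0.0004
```

Request:
apply_moves --pt "0.3 0 0 0 0 0 -1" --pt "0.6 0 0 0 0 0 -1" --pt "0.88 0.07 0 0 0 0 -1" --pt "0.88 0.07 0 0 0 0 -1"

```text
t: 28.55
position: [0.6272, 0.1926, 0.3381]
tool_rot: [3.138, 0.002, -0.649]
force: [-0.7, 0.2, 0.6]
gripper_width: 0.0
```

Request:
apply_moves --pt "0.3 0.03 0 0 0 0 -1" --pt "0.6 0.05 0 0 0 0 -1" --pt "0.87 0.08 0 0 0 0 -1" --pt "0.87 0.08 0 0 0 0 -1" --pt "0.87 0.08 0 0 0 0 -1"

```text
t: 29.05
position: [0.6784, 0.1472, 0.3408]
tool_rot: [3.141, 0.001, -0.647]
force: [-0.3, 0.6, 0.3]
gripper_width: 0.0003
```

```bash
python3 - <<'E'
from h import *
print(env.sense()['position'])
for n in ['scene','side']:
    c=cam(n); P=pts(c).reshape(-1,3)
    for nm,x,y,zl,zh in [('handle',.574,.242,.161,.171),('knob',.6775,.147,.286,.298),('bottle',.68,.146,.17,.179)]:
        q=P[(np.hypot(P[:,0]-x,P[:,1]-y)<.03)&(P[:,2]>zl)&(P[:,2]<zh)]
        if len(q)>8:
            l,h=np.percentile(q,[2,98],axis=0); print(n,nm,len(q),((l+h)/2).round(4),(h-l).round(3))
E
```

```text
[0.67835765 0.14724475 0.34080462]
scene handle 105 [0.5742 0.2416 0.1652] [0.021 0.022 0.007]
scene knob 571 [0.6779 0.1477 0.2909] [0.05  0.049 0.008]
scene bottle 44 [0.682  0.1442 0.1742] [0.012 0.018 0.008]
side handle 58 [0.5739 0.241  0.1645] [0.022 0.019 0.007]
side knob 348 [0.6779 0.147  0.2907] [0.049 0.05  0.008]
side bottle 27 [0.6833 0.1455 0.1741] [0.012 0.019 0.008]
```

Request:
apply_moves --pt "0 0 0.25 0 0 0 -1" --pt "0 0 0.45 0 0 0 -1" --pt "0 0 0.58 0 0 0 -1" --pt "0 0 0.64 0 0 0 -1" --pt "0 0 0.69 0 0 0 -1" --pt "0 0 0.74 0 0 0 -1" --pt "0 0 0.78 0 0 0 -1" --pt "0 0 0.8 0 0 0 -1" --pt "0 0 0.8 0 0 0 -1"

```text
t: 30.05
position: [0.6783, 0.1478, 0.2781]
tool_rot: [-3.141, -0.0, -0.646]
force: [-2.9, 1.3, 3.9]
gripper_width: -0.0002
```

Request:
apply_moves --pt "0 0 0.03 0 0 0 -1" --pt "0 0 0.06 0 0 0 -1" --pt "0 0 0.08 0 0 0 -1" --pt "0 0 0.08 0 0 0 -1"

```text
t: 30.45
position: [0.6784, 0.1478, 0.2722]
tool_rot: [-3.141, -0.001, -0.646]
force: [-3.2, 1.3, 7.1]
gripper_width: -0.0
```

Request:
apply_moves --pt "0 0 0.03 0 0 0 -1" --pt "0 0 0.06 0 0 0 -1" --pt "0 0 0.065 0 0 0 -1" --pt "0 0 0.065 0 0 0 -1" --pt "0 0 0.065 0 0 0 -1"

```text
t: 30.95
position: [0.6785, 0.1478, 0.269]
tool_rot: [-3.14, -0.001, -0.646]
force: [-5.8, 1.4, 11.6]
gripper_width: 0.0002
```

Request:
apply_moves --pt "0 0 0.02 0 0 0 -1" --pt "0 0 0.02 0 0 0 -1" --pt "0 0 0.02 0 0 0 -1"

```text
t: 31.25
position: [0.6785, 0.1478, 0.2679]
tool_rot: [-3.14, -0.002, -0.646]
force: [-6.8, -0.3, 12.4]
gripper_width: 0.0002
```

Request:
apply_moves --pt "0 0 -0.1 0 0 0 -1" --pt "0 0 -0.2 0 0 0 -1" --pt "0 0 -0.3 0 0 0 -1" --pt "0 0 -0.5 0 0 0 -1" --pt "0 0 -0.9 0 0 0 -1" --pt "0 0 -1 0 0 0 -1" --pt "0 0 -1 0 0 0 -1"

```text
t: 31.95
position: [0.6791, 0.1474, 0.3468]
tool_rot: [-3.139, -0.003, -0.646]
force: [0.5, 0.3, 1.3]
gripper_width: 0.0002
```

Request:
apply_moves --pt "-0.3 0 -0.3 0 0 0 -1" --pt "-0.8 0 -0.5 0 0 0 -1" --pt "-1 0 -0.5 0 0 0 -1" --pt "-1 0 -0.5 0 0 0 -1"

```text
t: 32.35
position: [0.6131, 0.1968, 0.3838]
tool_rot: [3.141, 0.0, -0.644]
force: [-0.2, -0.2, -0.1]
gripper_width: 0.0003
```

```bash
python3 chk.py; python3 - <<'E'
from h import *
for n in ['scene','side']:
    c=cam(n); P=pts(c).reshape(-1,3)
    for nm,x,y,zl,zh in [('handle',.574,.242,.161,.171),('knob',.6775,.147,.26,.305)]:
        q=P[(np.hypot(P[:,0]-x,P[:,1]-y)<.024)&(P[:,2]>zl)&(P[:,2]<zh)]
        if len(q)>8:
            l,h=np.percentile(q,[2,98],axis=0); print(n,nm,len(q),((l+h)/2).round(4),np.median(q[:,2]))
E
```

```text
[0.61305201 0.19679647 0.3838129 ] [-0.23209998 -0.1540663  -0.0757483 ] lever est -0.184 r 0.1101
scene 157 [0.6633 0.0235 0.1737] r 0.0712 deg -67.0
scene 51 [0.6829 0.1454 0.1738] r 0.0737 deg 50.0
side 97 [0.6641 0.023  0.1742] r 0.0719 deg -66.6
side 28 [0.6839 0.1461 0.173 ] r 0.0749 deg 49.7
scene handle 103 [0.5733 0.2419 0.1646] 0.16505919294579174
scene knob 423 [0.6783 0.1477 0.2858] 0.2925132889206647
side handle 64 [0.5731 0.2417 0.1644] 0.16344811529847036
side knob 270 [0.6781 0.1473 0.2873] 0.2910292762935775
```

View pics/last.png

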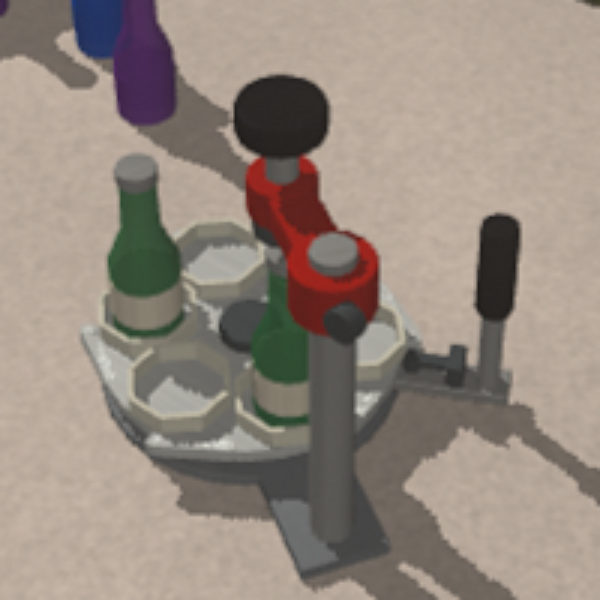

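The head is up again (knob top about 0.292 m), the lever is home, both bottles stand upright in the dial and the robot touches nothing. I'll hand in.

```bash
python3 -c "
from bench import env
print(env.finish_job())"
```

```text
the job is handed in; nothing more can be done
None
```

The taster bottle is capped and the job is handed in; no verdict comes back, so I can only report my own checks. I stood the green, labelled bottle in the loading nest and worked the lever through three full strokes. Then I pressed the knob and let it rise, at about 32 s on the robot's clock.

**Press:** At the bottom I read 12.4 N, about 6 mm past first touch.

**Last checks:**
- The knob is back up at about 0.292 m.
- The handle is at its home position.
- Both bottles stand upright in their nests.
- The robot touches nothing.

**Disagreements and gaps:**
- **Bottle position:** The bottle's cap measured 5–6 mm off the knob axis. The view is half hidden by the head, and this is inside the 13 mm limit.
- **Lever angle:** At the far stop my tool-pose estimate read 1.14 rad, against 1.12 rad given. The cause is fit error or finger flex. I took it that the stop was reached.
- **Bystanders:** I did not measure the jar, swing-top bottle or tub again at the end. I saw no unexpected contact forces on the way.

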